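# Fit out a load bank and pin its retaining bar

### The arm

A 6-joint arm with a two-finger parallel gripper is mounted at the origin on the work surface. World frame = base frame: x ahead of the robot, y to its left, z up, the work surface at z = 0. Lengths are in mm, angles in rad, forces in N, time in s.
With the tool pointing down it reaches from about 300 to 775 mm from the base axis. Payload 14.6 kg.
Tool frame: the origin (TCP) lies at the very end of the fingers, on their centre line; the grasp point (between the pads) lies 19 mm behind it (grip_point_offset is the distance from the TCP to the grasp point, in mm); z points along the fingers, y is the line along which they close (so a half turn about z gives the same grasp; the last joint's range is limited). The gripper opens to 94 mm and grips with 3 to 60 N. Pads are 16 mm wide; open, the fingers measure 119 mm over their backs; the gripper's body (75 mm by 177 mm) begins 78 mm behind the grasp point.
Start: joints at [-1.324, 0.3, 1.521, -0, 1.321, -0.067], TCP at [169.764, -523.134, 205.446] pointing down, gripper open.
Joint ranges: [-3.03, 3.03], [-0.79, 2.21], [0.23, 2.52], [-1.04, 4.18], [0, 3.07], [-2.55, 2.55]. Speed limits (rad/s): [2.22, 2.22, 2.57, 3.14, 3.14, 3.14].

### API

Orientations are given as [roll, pitch, yaw] about the fixed x, y, z axes, in that order (R = Rz(yaw) Ry(pitch) Rx(roll)).
In Python, from cell import read_state, camera, camera_info, sign_off, grip_point_offset gives the robot as it stands.
- The arm moves only by the shell command python3 -m handwheel 'ROWS' [FORCE]. ROWS is text: rows parted by semicolons, each of 5 numbers parted by spaces: the shift along the world's x, y, z in units of 40 mm (1.0 is 40 mm), then the turn about the world's z in units of 5 degrees (1.0 is 5 degrees), then the closure, from 0 (fully open) to 1 (shut). In form: dx dy dz yaw gripper; .... A call has 1 to 12 rows; each row shifts and turns the commanded pose from where the row before left it; what a row does not reach is not made up. A row lasts 1/12 s, in which the tool goes at most 41.7 mm and 7.16 degrees, less where a joint would pass 70% of its speed; a pose out of reach is approached as far as the arm can. A call is refused whole if a number of a shift passes 1 or a number of a turn 1, either way. A call with a gripper value outside its range is refused whole. The fingers move at their own pace and stop on an object; FORCE is the grip in N (left out, the last holds). Time passes only in rows, so rows that do not move let the fingers close. It gives the time, the measured TCP pose, the force, the opening and the grip force at its end, in the units of the state.
- read_state(): the state, without advancing time (a new reading comes with each control period).
- camera(name): name is "scene" or "top"; returns (picture, depth): 400x640x3 uint8, red, green, blue; 400x640 float32, mm along the optical axis (not along the pixel's ray), 0 where there is no reading.
- camera_info(name): a dict with "intrinsics" (3x3 intrinsics, pixels), "world_from_camera" (4x4, takes a point from camera to world coordinates). Camera axes: x right, y down, z forward; pixel columns grow to the right and rows downward; lengths in mm; the calibration is good to about 2 mm. A picture is of the moment at which its call begins. camera_info takes no time and is no camera call.
- sign_off(): hands the job in; it is judged then, once.
The state is a dict: "clock": time; "joints": joint angles; "qd": joint speeds; "effort": joint torques, N m; "eef_pos": TCP position; "eef_rot": TCP orientation; "wrist_force": force on the tool from outside, world axes, zero at the start; "moment": the same for the moment, N m; "finger_gap": finger opening in mm; "finger_force": force on a finger pad.
Only numpy, scipy, OpenCV 4.12 (cv2) and the standard library are available. Lean on these libraries where they do the work, as an engineer would, in place of code of your own. Each camera call takes 0.05 s, during which the arm holds its last target. There are 200 camera calls.

### The job

Make up the load bank: set every power resistor lying on the bench down flat in a bay of the cradle, one to a bay in any bays, then lay the retaining bar over the two posts so that it rests on both shoulders. Then lock the bar with a hairpin clip in each post: slide the clip's straight leg through the cross hole and push it home until the sprung leg snaps round the shank and hugs it; leave the meter, screwdriver and calculator where they are.

Things in the scene. Friction and masses are not known exactly. Their poses are not given: they have to be found in the camera images.
- cradle: Load-bank cradle, fixed on the bench (sizes in mm): aluminium plate 125 (x) x 386 (y) x 12 thick with a row of five shallow bays along y and an upright steel post beyond each end of the row, at x = 0, y = +165 (left) and -165 (right). Origin: centre of the plate's underside, on the bench; z up. A thick pedestal 36 dia carries each post; its flat top, 50 above the bench, is the bar's shoulder.
- post_left_hole (a point): Centre of the cross hole in the left (+y) post, on the post's axis, 65.5 above the bench; axes as the cradle's. Above the shoulder the post is a shank 20 dia, chamfered at its top, tip 80 above the bench. The hole, 9 dia, goes right through it along the cradle's x.
- post_right_hole (a point): The same for the right (-y) post.
- bar: Retaining bar, loose, flat on the bench in front of the cradle: aluminium, 40 (x) x 386 (y) x 10 thick (z), 0.38 kg, with a slot 26 (x) x 30 (y) through it at y = +165 and at -165, to go over the posts, either way round. Origin: centre of the underside. On both shoulders its underside is 50 and its top 60 above the bench: 2 above the seated resistors' tops, 5.5 below the cross holes' centres.
- bar_grip (a point): Middle of the bar's black bail handle, 43 above the bar's underside. The handle is a rod 14 (x) x 90 (y) x 14 (z) on two feet over the middle of the bar, with 26 of free height below it; axes as the bar's.
- bay1 (a point): Centre of the floor of bay 1 (bays 1 to 5 count from the cradle's +y end, 52 apart), 12 above the bench; axes as the cradle's. A bay is 75 (x) x 49 (y) inside, its rim 6 high above its floor.
- bay2 (a point): Centre of the floor of bay 2 (bays 1 to 5 count from the cradle's +y end, 52 apart), 12 above the bench; axes as the cradle's. A bay is 75 (x) x 49 (y) inside, its rim 6 high above its floor.
- bay3 (a point): Centre of the floor of bay 3 (bays 1 to 5 count from the cradle's +y end, 52 apart), 12 above the bench; axes as the cradle's. A bay is 75 (x) x 49 (y) inside, its rim 6 high above its floor.
- bay4 (a point): Centre of the floor of bay 4 (bays 1 to 5 count from the cradle's +y end, 52 apart), 12 above the bench; axes as the cradle's. A bay is 75 (x) x 49 (y) inside, its rim 6 high above its floor.
- bay5 (a point): Centre of the floor of bay 5 (bays 1 to 5 count from the cradle's +y end, 52 apart), 12 above the bench; axes as the cradle's. A bay is 75 (x) x 49 (y) inside, its rim 6 high above its floor.
- res1: Aluminium-housed power resistor, loose, 0.2 kg (may be absent): flange 70 (x) x 44 (y) x 6 thick; on it a ribbed body 60 (x) x 24 (y), top 36 above the underside, with a small brass lug at each end (86 over the lugs). Both ends alike. Origin: centre of the underside; x along its length, z up. Seated in a bay its underside is 12 above the bench and its length lies along the cradle's x.
- res2: Aluminium-housed power resistor, loose, 0.2 kg (may be absent): flange 70 (x) x 44 (y) x 6 thick; on it a ribbed body 60 (x) x 24 (y), top 36 above the underside, with a small brass lug at each end (86 over the lugs). Both ends alike. Origin: centre of the underside; x along its length, z up. Seated in a bay its underside is 12 above the bench and its length lies along the cradle's x.
- res3: Aluminium-housed power resistor, loose, 0.2 kg (may be absent): flange 70 (x) x 44 (y) x 6 thick; on it a ribbed body 60 (x) x 24 (y), top 36 above the underside, with a small brass lug at each end (86 over the lugs). Both ends alike. Origin: centre of the underside; x along its length, z up. Seated in a bay its underside is 12 above the bench and its length lies along the cradle's x.
- res4: Aluminium-housed power resistor, loose, 0.2 kg (may be absent): flange 70 (x) x 44 (y) x 6 thick; on it a ribbed body 60 (x) x 24 (y), top 36 above the underside, with a small brass lug at each end (86 over the lugs). Both ends alike. Origin: centre of the underside; x along its length, z up. Seated in a bay its underside is 12 above the bench and its length lies along the cradle's x.
- res5: Aluminium-housed power resistor, loose, 0.2 kg (may be absent): flange 70 (x) x 44 (y) x 6 thick; on it a ribbed body 60 (x) x 24 (y), top 36 above the underside, with a small brass lug at each end (86 over the lugs). Both ends alike. Origin: centre of the underside; x along its length, z up. Seated in a bay its underside is 12 above the bench and its length lies along the cradle's x.
- clip_a: Hairpin clip (R-clip), 5 mm steel spring wire, loose, 42 g, flat on the bench, 101 long. Origin: on the centre line of its straight leg, where the post's axis comes when the clip is home. x: along the straight leg to its tip 33.5 ahead; y: towards the sprung wavy leg; z: normal to the clip's plane. It goes in level, the sprung leg round either side of the shank. Let go, it sags about 0.2 rad.
- clip_a_grip (a point): Middle of the coil of clip_a, at x = -51, y = 9 in the clip's axes (and parallel to them). The coil is a stiff loop with flat parallel sides from x = -56 to -44, 23 wide over them (wire centre lines at y = 0 and 18); its hind end is at x = -67.5, its front at -34.5. It can be taken across y.
- clip_a_leg (a joint): How far the sprung leg of clip_a is swung outwards about the coil, rad: 0 at rest and when it hugs the shank, about 0.11 as its narrow part (centre line y = 6.5 at x = 11 to 14; flared tip at x = 25, y = 14.5) passes the 20 dia shank, which takes a push of about 5 to 12 N; it springs back by itself.
- clip_b: Hairpin clip (R-clip), 5 mm steel spring wire, loose, 42 g, flat on the bench, 101 long. Origin: on the centre line of its straight leg, where the post's axis comes when the clip is home. x: along the straight leg to its tip 33.5 ahead; y: towards the sprung wavy leg; z: normal to the clip's plane. It goes in level, the sprung leg round either side of the shank. Let go, it sags about 0.2 rad.
- clip_b_grip (a point): Middle of the coil of clip_b, at x = -51, y = 9 in the clip's axes (and parallel to them). The coil is a stiff loop with flat parallel sides from x = -56 to -44, 23 wide over them (wire centre lines at y = 0 and 18); its hind end is at x = -67.5, its front at -34.5. It can be taken across y.
- clip_b_leg (a joint): How far the sprung leg of clip_b is swung outwards about the coil, rad: 0 at rest and when it hugs the shank, about 0.11 as its narrow part (centre line y = 6.5 at x = 11 to 14; flared tip at x = 25, y = 14.5) passes the 20 dia shank, which takes a push of about 5 to 12 N; it springs back by itself.
- meter: Bystander: yellow handheld multimeter, 175 x 85 x 38, lying on the bench beyond the cradle. Origin: centre of its underside.
- screwdriver: Bystander: screwdriver, 190 long, lying on the bench at the right.
- calculator: Bystander: black pocket calculator, 115 x 75 x 14, lying on the bench beyond the cradle. Origin: centre of its underside.

How it is judged:
By the outcome, as a careful person would: the job done as asked, in the order asked, and still so for the second after the job is handed in, with the robot touching nothing.
Of res1, res2, res3, res4, res5 only 3 to 5 are there at a start; the rules pass over those that are not, and their reading is None.
At some moment in a run one of res1, res2, res3, res4, res5, bar, clip_a, clip_b may be knocked a few centimetres aside while the robot is not near it.
It also fails if it takes over 210 s, if anything falls off the work surface, if the arm or the gripper's body presses on something with over 40 N, if the wrist force passes 120 N, or if a joint passes its speed limit or range.

## Working session

There is one attempt and no reset: what is moved stays moved. The work goes in short steps, Python scripts to look and compute and a shell command to move; the robot and the scene stay as the last step left them, time stands still between calls to the robot, and variables do not carry over. Pictures are saved under pics/ and viewed, at most 14 in all, crops included, and the job is handed in when it is done.

```bash
ls; mkdir -p pics; cat > h.py <<'E'
import numpy as np, cv2
from cell import *
def shot(n,f=None):
    im,d=camera(n)
    if f: cv2.imwrite('pics/'+f,im[...,::-1])
    return im,d
def world(n,u,v,z):
    ci=camera_info(n);K=np.array(ci['intrinsics']);T=np.array(ci['world_from_camera'])
    r=T[:3,:3]@np.linalg.inv(K)@np.array([u,v,1.]);o=T[:3,3]
    return o+r*(z-o[2])/r[2]
def cloud(n,d):
    ci=camera_info(n);K=np.array(ci['intrinsics']);T=np.array(ci['world_from_camera'])
    v,u=np.mgrid[:400,:640]
    p=np.stack([(u-K[0,2])/K[0,0]*d,(v-K[1,2])/K[1,1]*d,d],-1)
    return p@T[:3,:3].T+T[:3,3]
E
python3 - <<'E'
from h import *
for n in('scene','top'):
    im,d=shot(n,n+'0.png'); np.savez(n+'0.npz',im=im,d=d)
    ci=camera_info(n);print(n,np.round(ci['intrinsics'],1).tolist(),np.round(ci['world_from_camera'],3).tolist())
print(grip_point_offset,read_state())
E
```

```text
pics
scene [[434.5, 0.0, 325.5], [0.0, 434.5, 196.6], [0.0, 0.0, 1.0]] [[0.615, 0.647, -0.451, 1190.547], [0.788, -0.502, 0.356, -479.761], [0.004, -0.574, -0.819, 1181.762], [0.0, 0.0, 0.0, 1.0]]
top [[382.0, 0.0, 321.1], [0.0, 382.0, 209.1], [0.0, 0.0, 1.0]] [[0.0, -0.99, 0.139, 424.992], [-1.0, 0.0, 0.003, -24.444], [-0.003, -0.139, -0.99, 1070.402], [0.0, 0.0, 0.0, 1.0]]
18.8 {'clock': 0.1, 'joints': array([-1.32360272e+00,  3.00447774e-01,  1.52152821e+00, -8.06335353e-06,
        1.32071697e+00, -6.65955454e-02]), 'qd': array([ 0.00109304, -0.00019719, -0.00183115, -0.00075785, -0.00059898,
        0.00023889]), 'effort': array([-1.44399968e-03, -5.32654345e+01, -3.53286445e+01,  7.09199044e-02,
        2.35351530e-02, -6.72946840e-05]), 'eef_pos': array([ 169.70311277, -522.90640035,  204.92149331]), 'eef_rot': array([-3.14049427e+00, -6.54279517e-05,  3.13791120e-01]), 'wrist_force': array([-0.45517909,  0.45782618, -0.9691185 ]), 'moment': array([-0.01468092,  0.00045003,  0.02522639]), 'finger_force': 0.0, 'finger_gap': 94.03523437645903}
```

View pics/top0.png

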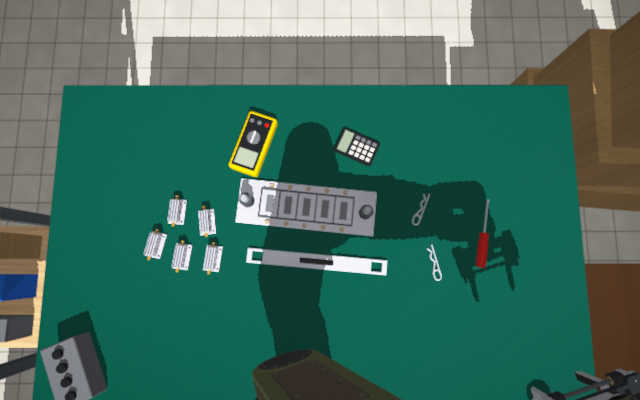

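View pics/scene0.png

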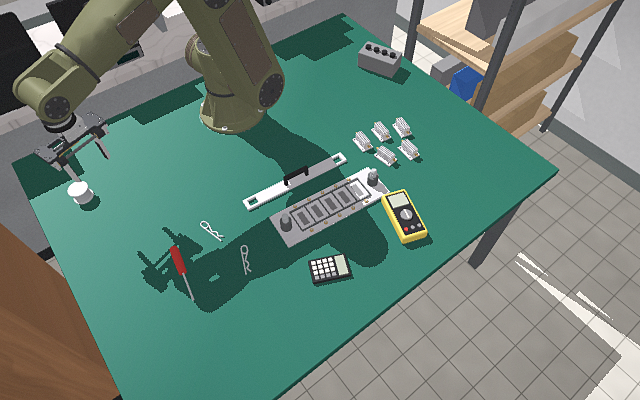

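The top view shows five resistors at about (177,210), (207,219), (155,244), (182,255) and (213,257). The cradle posts are at (246,199) and (366,211), and the bar's handle is at (316,261). The clips are at (420,208) and (434,262). The scene view shows the same layout.

```bash
cat >> h.py <<'E'
def rect(pts):
    (c,s,a)=cv2.minAreaRect(pts[:,:2].astype(np.float32)); a=a if s[0]>=s[1] else a-90
    return np.round(c,1),np.round(sorted(s)[::-1],1),round((a+90)%180-90,1)
def comps(m,minn=12):
    n,l,st,_=cv2.connectedComponentsWithStats(m.astype(np.uint8))
    return [l==i for i in range(1,n) if st[i,4]>=minn]
def blobs(n,im,d,lo,hi,box,minn=15):
    P=cloud(n,d);x0,x1,y0,y1=box
    m=(P[...,2]>lo)&(P[...,2]<hi)&(P[...,0]>x0)&(P[...,0]<x1)&(P[...,1]>y0)&(P[...,1]<y1)
    for c in comps(m,minn):
        p=P[c];v,u=np.nonzero(c);print(n,'px',int(u.mean()),int(v.mean()),'n',len(p),'rect',*rect(p),'mean',np.round(p.mean(0),1),'zmed',round(float(np.median(p[:,2])),1))
E
python3 - <<'E'
from h import *
for n in('top','scene'):
    f=np.load(n+'0.npz');im,d=f['im'],f['d']
    P=cloud(n,d); print('bench', np.round(np.percentile(P[(P[...,0]>300)&(P[...,0]<600)&(P[...,1]>-300)&(P[...,1]<450)][:,2],[5,25,50]),1))
    print('res');blobs(n,im,d,25,45,(250,650,220,550))
    print('cradle plate');blobs(n,im,d,7,24,(400,620,-220,230),200)
    print('posts');blobs(n,im,d,70,90,(400,620,-220,230),5)
    print('bar');blobs(n,im,d,6,16,(250,415,-250,230),40)
    print('handle');blobs(n,im,d,40,60,(250,415,-250,230),10)
    w=(im.min(2)>130)&(P[...,2]<20)&(P[...,1]<-220)&(P[...,1]>-400)&(P[...,0]>250)&(P[...,0]<600)
    for c in comps(w,10):
        v,u=np.nonzero(c);q=np.array([world(n,a,b,2.5) for a,b in zip(u,v)]);print('clip',n,int(u.mean()),int(v.mean()),len(q),*rect(q))
E
```

```text
bench [-3.6 -1.4  0.4]
res
top px 173 210 n 221 rect [567.7 383.3] [62.8 25.2] -4.8 mean [566.8 382.3  34.2] zmed 34.3
top px 204 220 n 222 rect [538.4 298.8] [62.6 25. ] 7.3 mean [538.1 297.5  34.5] zmed 34.6
top px 151 244 n 235 rect [474.3 439.5] [61.8 26.9] -12.5 mean [473.7 437.8  34. ] zmed 34.6
top px 178 256 n 235 rect [442.4 363.7] [62.2 25.6] -7.8 mean [442.3 362.4  34.4] zmed 34.9
top px 210 258 n 228 rect [437.6 278.7] [62.2 25.7] -7.1 mean [437.5 277.4  34.6] zmed 35.0
cradle plate
top px 311 211 n 4696 rect [576.   20.4] [386.6 121.6] 84.9 mean [566.8   6.6  12.1] zmed 11.7
top px 319 261 n 1351 rect [427.4 -21.8] [360.1  40. ] 84.8 mean [428.5 -17.6   9.8] zmed 9.6
posts
top px 243 197 n 48 rect [596.2 183.8] [19.3 18. ] -81.3 mean [596.2 183.2  77.1] zmed 77.8
top px 367 209 n 46 rect [ 562.5 -143.6] [18.7 16.1] 87.2 mean [ 562.5 -143.6   77.6] zmed 77.9
bar
top px 351 269 n 348 rect [402.9 -77.2] [244.4  21.7] 89.9 mean [ 406.9 -103.7    9.4] zmed 9.3
handle
clip top 434 263 167 [ 425.9 -334.6] [97.6 23.5] 10.5
bench [-2.2  0.7  3.2]
res
scene px 402 123 n 113 rect [
[... 369 characters left out ...]
rect [540.2 301.9] [78.6 27.5] 5.2 mean [540.8 299.5  35. ] zmed 36.1
cradle plate
scene px 295 179 n 923 rect [426.9  -5. ] [386.9  48.7] 85.1 mean [430.7  -5.5  11.8] zmed 11.7
scene px 322 205 n 2870 rect [559.5  23.2] [395.1 122.5] 89.7 mean [568.8   2.2  14.2] zmed 13.9
posts
scene px 373 170 n 30 rect [596.2 185.8] [19.4 17.1] -11.3 mean [597.8 184.8  78.8] zmed 79.2
scene px 284 216 n 34 rect [ 561.5 -140.5] [23.1 15.4] -35.0 mean [ 564.5 -142.1   78.1] zmed 78.4
bar
scene px 262 192 n 179 rect [ 401.3 -119.6] [156.3  27. ] 90.0 mean [ 404.5 -125.5   11.2] zmed 11.0
handle
clip scene 210 230 107 [ 422.5 -331.1] [100.9  22.7] 10.8
clip scene 244 255 63 [ 564.7 -294.3] [77.5 20.6] -21.8
```

```bash
python3 - <<'E'
from h import *
im=np.load('top0.npz')['im'];a=cv2.resize(im[180:290,395:455],None,fx=5,fy=5,interpolation=cv2.INTER_CUBIC)
im=np.load('scene0.npz')['im'];b=cv2.resize(im[212:280,190:260],None,fx=6,fy=6,interpolation=cv2.INTER_CUBIC)
b=cv2.copyMakeBorder(b,0,550-b.shape[0],0,0,0)
cv2.imwrite('pics/clips0.png',np.hstack([a,b])[...,::-1])
E
```

```text
(no output)
```

View pics/clips0.png

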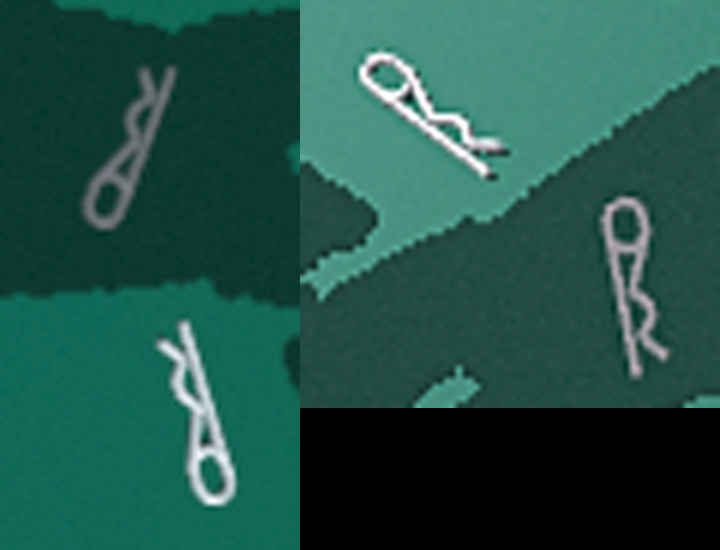

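```bash
python3 -m handwheel '.22 .65 0 1 .5;.22 .65 0 1 .5;.22 .65 0 1 .5;.22 .65 0 1 .5;.22 .65 0 1 .5;.22 .65 0 1 .5;.22 .65 0 1 .5;.22 .65 0 1 .5;.22 .65 0 1 .5;.22 .65 0 1 .5;.22 .65 0 1 .5;.22 .65 0 1 .5' 25
python3 -m handwheel '.22 .65 0 1 .5;.22 .65 0 1 .5;.22 .65 0 1 .5;.22 .65 0 1 .5;.22 .65 0 1 .5;.22 .65 0 1 .5;.22 .65 0 1 .5;.22 .65 0 1 .5;.22 .65 0 1 .5;.22 .65 0 1 .5;.22 .65 0 1 .5;.22 .65 0 1 .5'
python3 -m handwheel '.22 .65 0 1 .5;.22 .65 0 1 .5;.22 .65 0 1 .5;.22 .65 0 1 .5;.22 .65 0 1 .5;.22 .65 0 1 .5;.22 .65 0 1 .5;0 0 0 0 .5;0 0 0 0 .5;0 0 0 0 .5'
```

```text
clock: 1.1
eef_pos: [275.4, -209.8, 205.3]
eef_rot: [-3.141, -0.0, 1.365]
wrist_force: [0.1, -0.2, -0.6]
finger_gap: 47.3
finger_force: 0.0
clock: 2.1
eef_pos: [381.0, 102.4, 205.3]
eef_rot: [-3.141, -0.0, 2.413]
wrist_force: [0.3, -0.8, -0.1]
finger_gap: 47.4
finger_force: 0.0
clock: 2.93
eef_pos: [442.3, 282.4, 205.1]
eef_rot: [-3.141, -0.001, 3.018]
wrist_force: [-0.1, -1.3, 0.7]
finger_gap: 47.1
finger_force: 0.0
```

```bash
python3 -m handwheel '-.12 -.07 -.9 0 .5;0 0 -1 0 .5;0 0 -1 0 .5;0 0 -.8 0 .5;0 0 -.6 0 .5;0 0 -.3 0 .5;0 0 -.28 0 .5;0 0 0 0 .5'
python3 -m handwheel '0 0 0 0 .9;0 0 0 0 .9;0 0 0 0 .9;0 0 0 0 .9;0 0 0 0 .9;0 0 0 0 .9' 25
python3 -m handwheel '0 0 .5 0 .9;0 0 .9 0 .9;0 0 .9 0 .9;0 0 .7 0 .9;0 0 0 0 .9'
```

```text
clock: 3.6
eef_pos: [437.4, 279.4, 9.3]
eef_rot: [-3.141, -0.001, 3.018]
wrist_force: [-0.4, 0.4, -0.2]
finger_gap: 47.3
finger_force: 0.0
clock: 4.1
eef_pos: [438.4, 280.5, 11.3]
eef_rot: [3.14, 0.002, 3.019]
wrist_force: [-1.1, -0.1, 7.0]
finger_gap: 24.0
finger_force: 25.0
clock: 4.52
eef_pos: [439.7, 281.2, 136.0]
eef_rot: [3.137, 0.007, 3.019]
wrist_force: [0.7, 0.8, -1.3]
finger_gap: 23.5
finger_force: 25.0
```

```bash
python3 -m handwheel '.32 -.91 0 0 .9;.32 -.91 0 0 .9;.32 -.91 0 0 .9;.32 -.91 0 0 .9;.32 -.91 0 0 .9;.32 -.91 0 .22 .9;.32 -.91 0 0 .9;.32 -.91 0 0 .9;.32 -.91 0 0 .9;.34 -.91 0 0 .9;0 0 -.8 0 .9;0 0 -.8 0 .9'
python3 -m handwheel '0 0 -.35 0 .9;0 0 0 0 .9;0 0 0 0 .9;0 0 0 0 .9'
python3 - <<'E'
from h import *
for n in('top','scene'):
    im,d=shot(n,n+'1.png');np.savez(n+'1.npz',im=im,d=d)
a=cv2.imread('pics/top1.png')[150:250,220:400];b=cv2.imread('pics/scene1.png')[140:260,240:420]
f=lambda x:cv2.resize(x,(540,int(540*x.shape[0]/x.shape[1])))
c=np.vstack([f(a),f(b)]);print(c.shape);cv2.imwrite('pics/p1.png',cv2.resize(c,None,fx=.88,fy=.88,interpolation=cv2.INTER_AREA))
E
```

```text
clock: 5.52
eef_pos: [567.3, -86.1, 65.6]
eef_rot: [-3.141, 0.003, 3.035]
wrist_force: [-0.0, 0.8, -2.8]
finger_gap: 23.9
finger_force: 25.0
clock: 5.85
eef_pos: [567.1, -83.9, 53.3]
eef_rot: [-3.141, 0.001, 3.038]
wrist_force: [-0.3, -0.4, -1.6]
finger_gap: 23.7
finger_force: 25.0
(660, 540, 3)
```

View pics/p1.png

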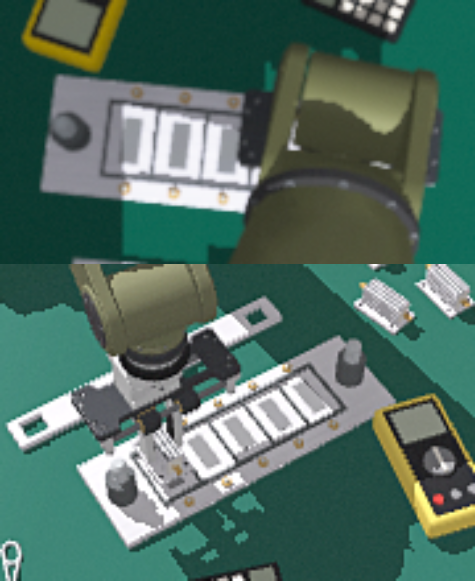

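The top view is blocked by the arm. The scene view shows the held resistor above bay 5, at about (165,465) in the crop, and level.

```bash
python3 -m handwheel '.04 .03 -.3 0 .9;0 0 -.25 0 .9;0 0 -.1 0 .9;0 0 -.1 0 .9;0 0 0 0 .9;0 0 0 0 .9;0 0 0 0 .9'
```

```text
clock: 6.53
eef_pos: [568.6, -82.7, 22.6]
eef_rot: [3.142, 0.001, 3.038]
wrist_force: [1.1, 1.4, 5.4]
finger_gap: 23.9
finger_force: 25.0
```

```bash
python3 -m handwheel '0 0 0 0 .55;0 0 0 0 .55;0 0 0 0 .55;0 0 .5 0 .55;0 0 1 0 .55;0 0 1 0 .55;0 .5 .4 0 .55;0 1 0 0 .55;0 1 0 0 .55;0 1 0 0 .55;0 1 0 0 .55;0 1 0 0 .55'
python3 -m handwheel '-.4 1 0 0 .55;-.8 1 0 0 .55;-.8 1 0 0 .55;-.8 1 0 0 .55;0 0 0 0 .55;0 0 0 0 .55;0 0 0 0 .55'
cat > look.py <<'E'
from h import *
import sys
for n in('top','scene'):
    im,d=shot(n)
    print('loose');blobs(n,im,d,25,45,(250,650,220,550))
    print('seated');blobs(n,im,d,38,60,(500,650,-125,165))
    print('posts');blobs(n,im,d,70,90,(500,650,-220,230),5)
    print('bar');blobs(n,im,d,5,18,(340,500,-230,190),150)
    P=cloud(n,d)
    w=(im.min(2)>85)&(np.ptp(im,2)<60)&(P[...,2]<20)&(P[...,1]<-220)&(P[...,1]>-400)&(P[...,0]>250)&(P[...,0]<650)
    for c in comps(w,20):
        v,u=np.nonzero(c);q=np.array([world(n,a,b,2.5) for a,b in zip(u,v)]);print('clip',n,int(u.mean()),int(v.mean()),len(q),*rect(q))
E
python3 look.py
```

```text
clock: 7.53
eef_pos: [567.7, 139.1, 138.2]
eef_rot: [-3.141, -0.0, 3.038]
wrist_force: [0.4, 0.9, 0.3]
finger_gap: 42.0
finger_force: 0.0
clock: 8.12
eef_pos: [474.9, 273.3, 138.2]
eef_rot: [-3.141, 0.0, 3.039]
wrist_force: [0.4, 0.8, 0.9]
finger_gap: 42.2
finger_force: 0.0
loose
top px 176 201 n 31 rect [594.5 378.6] [23.2 11.5] 57.1 mean [592.4 376.7  33.2] zmed 34.4
top px 204 217 n 159 rect [543.5 298.8] [52.2 25.1] 7.7 mean [546.5 297.8  34.8] zmed 35.2
seated
top px 344 210 n 212 rect [566.8 -85.5] [62.1 25.2] -6.2 mean [566.5 -85.1  46.9] zmed 47.2
posts
top px 243 197 n 48 rect [596.3 184. ] [19.  18.4] 88.8 mean [596.3 183.1  76.8] zmed 77.2
top px 367 209 n 46 rect [ 562.2 -143.9] [18.6 16. ] -87.9 mean [ 562.4 -143.6   78. ] zmed 78.1
bar
top px 316 261 n 1642 rect [427.3  -9.2] [386.3  42.4] 84.8 mean [428.5  -8.9   9.4] zmed 9.4
clip top 420 209 191 [ 575.2 -302.6] [99.3 23.9] -26.0
clip top 434 263 201 [ 426.3 -331.4] [100.   24.8] 14.6
loose
scene px 402 124 n 117 rect [474.3 441.9] [64.2 28.4] -11.3 mean [476.8 439.3  35.9] zmed 36.8
scene px 381 128 n 114 rect [442.3 366.4] [78.2 27. ] -7.4 mean [445.8 364.1  36.1] zmed 37.1
scene px 409 146 n 128 rect [567.9 386. ] [64.9 28.8] -6.4 mean [568.8 383.6  35.5] zmed 36.6
scene px 385 152 n 130 rect [537.5 301. ] [61.6 28.2] 6.7 mean [539.4 299.5  35.3] zmed 36.3
seated
scene px 301 212 n 154 rect [568.1 -82.7] [62.2 25.2] -6.4 mean [569.2 -84.1  48. ] zmed 48.5
posts
scene px 373 171 n 32 rect [596.6 186.3] [19.6 15.8] -38.1 mean [597.6 184.1  78. ] zmed 78.1
scene px 284 216 n 34 rect [ 561.8 -140.8] [21.3 15. ] -34.7 mean [ 564.4 -142.1   78.1] zmed 77.6
bar
scene px 293 180 n 1043 rect [425.8  -5.2] [387.1  61.2] 84.1 mean [429.  -13.9  10.9] zmed 11.0
clip scene 210 230 127 [ 422.2 -330.5] [100.6  23.4] 12.4
clip scene 244 258 123 [ 572.3 -298.8] [102.   22.2] -23.5
```

```bash
python3 -m handwheel '.8 .34 0 1 .55;.8 .34 0 1 .55;0 0 0 .64 .55;0 0 -1 0 .55;0 0 -1 0 .55;0 0 -.7 0 .55;0 0 -.3 0 .55;0 0 -.2 0 .55;0 0 0 0 .55;0 0 0 0 .55'
python3 -m handwheel '0 0 0 0 .9;0 0 0 0 .9;0 0 0 0 .9;0 0 0 0 .9;0 0 .5 0 .9;0 0 .9 0 .9;0 0 .9 0 .9;0 0 .8 0 .9;0 0 0 0 .9' 25
python3 -m handwheel '.09 -.83 0 -.5 .9;.09 -.83 0 -.5 .9;.09 -.83 0 -.5 .9;.09 -.83 0 -.5 .9;.09 -.83 0 -.64 .9;.09 -.83 0 0 .9;.09 -.83 0 0 .9;.09 -.83 0 0 .9;.09 -.83 0 0 .9;.06 -.82 0 0 .9;0 0 0 0 .9;0 0 0 0 .9'
```

```text
clock: 9.05
eef_pos: [539.6, 300.8, 11.7]
eef_rot: [3.141, 0.002, -3.015]
wrist_force: [0.1, 0.7, 0.4]
finger_gap: 42.3
finger_force: 0.0
clock: 9.8
eef_pos: [540.7, 301.9, 141.4]
eef_rot: [3.139, 0.009, -3.014]
wrist_force: [1.1, -0.0, -1.5]
finger_gap: 23.8
finger_force: 25.0
clock: 10.8
eef_pos: [573.1, -32.2, 133.5]
eef_rot: [3.142, -0.001, 3.036]
wrist_force: [0.4, 0.2, -2.2]
finger_gap: 23.8
finger_force: 25.0
```

```bash
python3 -m handwheel '.02 .03 -.8 0 .9;0 0 -.8 0 .9;0 0 -.6 0 .9;0 0 -.3 0 .9;0 0 -.1 0 .9;0 0 -.1 0 .9;0 0 0 0 .9;0 0 0 0 .9;0 0 0 0 .9'
```

```text
clock: 11.55
eef_pos: [574.8, -29.6, 27.4]
eef_rot: [-3.142, 0.002, 3.038]
wrist_force: [0.4, 0.5, -2.1]
finger_gap: 23.7
finger_force: 25.0
```

```bash
python3 -m handwheel '-.02 -.03 -.06 0 .9;0 0 -.06 0 .9;0 0 0 0 .9;0 0 0 0 .9'
```

```text
clock: 11.88
eef_pos: [574.0, -31.1, 23.0]
eef_rot: [-3.141, 0.002, 3.038]
wrist_force: [-5.2, -0.3, 12.9]
finger_gap: 23.7
finger_force: 25.0
```

```bash
python3 -m handwheel '0 0 0 0 .55;0 0 0 0 .55;0 0 0 0 .55;0 0 .5 0 .55;0 0 1 0 .55;0 0 1 0 .55;0 .5 .4 0 .55;-.14 1 0 .08 .55;0 1 0 0 .55;0 1 0 0 .55;0 1 0 0 .55;0 1 0 0 .55'
python3 -m handwheel '0 1 0 0 .55;0 1 0 0 .55;0 1 0 0 .55;0 1 0 0 .55;0 .88 0 0 .55;0 0 0 0 .55;0 0 0 0 .55'
python3 look.py | grep -v post
```

```text
clock: 12.88
eef_pos: [567.5, 191.1, 137.5]
eef_rot: [3.142, 0.0, 3.045]
wrist_force: [1.1, 0.5, 0.1]
finger_gap: 42.3
finger_force: 0.0
clock: 13.47
eef_pos: [567.1, 385.8, 136.5]
eef_rot: [-3.141, -0.001, 3.048]
wrist_force: [-1.0, -0.3, 1.0]
finger_gap: 42.3
finger_force: 0.0
loose
top px 175 211 n 143 rect [567.4 382.1] [60.3 23.3] -5.8 mean [563.2 378.7  33.9] zmed 34.7
top px 156 236 n 37 rect [498.3 427.6] [26.2 13. ] 33.9 mean [496.1 427.3  32.6] zmed 33.5
top px 178 256 n 231 rect [442.5 363.4] [62.  25.9] -7.7 mean [442.5 362.5  34.3] zmed 34.8
seated
top px 325 208 n 210 rect [572.6 -33.9] [62.  25.1] -6.0 mean [571.9 -34.   47.1] zmed 47.3
top px 344 210 n 210 rect [567.  -85.3] [62.5 25. ] -6.3 mean [566.3 -85.1  47.2] zmed 47.5
top px 243 197 n 49 rect [596.4 183.5] [18.9 18. ] 10.0 mean [596.  182.9  77.3] zmed 77.4
top px 367 209 n 45 rect [ 562.2 -143.7] [18.3 16.1] 88.2 mean [ 562.6 -143.5   77.6] zmed 78.3
bar
top px 317 261 n 1657 rect [428.3  -9.1] [386.4  44. ] 85.4 mean [428.5 -10.2   9.4] zmed 9.4
clip top 420 209 191 [ 575.2 -302.6] [99.3 23.9] -26.0
clip top
[... 241 characters left out ...]

scene px 409 145 n 125 rect [563.4 385.9] [74.1 28.8] -7.2 mean [567.8 383.6  35.7] zmed 36.0
seated
scene px 315 205 n 152 rect [571.6 -31.3] [64.4 24.9] -6.1 mean [574.4 -32.9  48.4] zmed 49.1
scene px 301 212 n 147 rect [566.4 -82.7] [63.6 24. ] -6.4 mean [568.3 -83.7  48.5] zmed 48.7
scene px 373 170 n 31 rect [596.2 186.4] [17.9 16.4] -34.6 mean [597.7 184.6  78.5] zmed 79.1
scene px 284 216 n 32 rect [ 563.1 -140.2] [20.4 16.8] -74.1 mean [ 564.2 -141.9   78.6] zmed 78.4
bar
scene px 293 181 n 1056 rect [428.2  -6.6] [389.7  60.9] 86.5 mean [429.6 -13.8  11.1] zmed 11.2
clip scene 210 230 129 [ 422.3 -330.4] [100.7  23.7] 12.1
clip scene 244 258 130 [ 572.7 -297.6] [101.8  23.5] -22.3
```

```bash
python3 -m handwheel '.03 -.02 -1 0 .55;0 0 -1 0 .55;0 0 -.7 0 .55;0 0 -.3 0 .55;0 0 -.14 0 .55;0 0 0 0 .55;0 0 0 0 .9;0 0 0 0 .9;0 0 0 0 .9;0 0 0 0 .9;0 0 0 0 .9'
python3 -m handwheel '0 0 .5 0 .9;0 0 .9 0 .9;0 0 .9 0 .9;0 0 .8 0 .9;.03 -.9 0 0 .9;.03 -.9 0 0 .9;.03 -.9 0 0 .9;.03 -.9 0 0 .9;.03 -.9 0 0 .9;.03 -.9 0 0 .9;.03 -.9 0 0 .9;.03 -.9 0 0 .9'
python3 -m handwheel '.03 -.9 0 -.08 .9;.01 -.99 0 0 .9;0 0 0 0 .9;0 0 -1 0 .9;0 0 -.9 0 .9;0 0 -.5 0 .9;0 0 0 0 .9;0 0 0 0 .9;0 0 0 0 .9'
```

```text
clock: 14.48
eef_pos: [569.9, 384.2, 13.9]
eef_rot: [3.14, 0.003, 3.045]
wrist_force: [-0.5, 0.8, 7.2]
finger_gap: 23.9
finger_force: 25.0
clock: 15.48
eef_pos: [578.3, 93.9, 136.4]
eef_rot: [-3.142, 0.001, 3.045]
wrist_force: [1.6, 0.9, -2.2]
finger_gap: 23.7
finger_force: 25.0
clock: 16.23
eef_pos: [581.2, 20.0, 41.8]
eef_rot: [3.141, 0.003, 3.038]
wrist_force: [-0.7, -0.6, -1.5]
finger_gap: 23.6
finger_force: 25.0
```

```bash
python3 -m handwheel '-.03 .02 -.25 0 .9;0 0 -.12 0 .9;0 0 -.06 0 .9;0 0 -.04 0 .9;0 0 0 0 .9;0 0 0 0 .9'
```

```text
clock: 16.73
eef_pos: [580.9, 20.8, 24.6]
eef_rot: [3.141, 0.005, 3.038]
wrist_force: [-7.4, -1.2, 28.3]
finger_gap: 23.9
finger_force: 25.0
```

```bash
python3 -m handwheel '0 0 .03 0 .55;0 0 0 0 .55;0 0 0 0 .55;0 0 .5 0 .55;0 0 1 0 .55;0 0 1 0 .55;0 .6 .3 0 .55;-.4 1 0 -.36 .55;-.4 1 0 0 .55;-.4 1 0 0 .55;-.4 1 0 0 .55;-.4 1 0 0 .55'
python3 -m handwheel '-.4 1 0 0 .55;-.4 1 0 0 .55;-.4 1 0 0 .55;-.25 0 0 0 .55;0 0 0 0 .55;0 0 0 0 .55'
python3 look.py | egrep -v 'post|clip|bar'
```

```text
clock: 17.73
eef_pos: [500.5, 239.8, 134.1]
eef_rot: [-3.141, -0.0, 3.007]
wrist_force: [1.5, -0.1, 0.2]
finger_gap: 42.1
finger_force: 0.0
clock: 18.23
eef_pos: [445.1, 354.0, 134.0]
eef_rot: [-3.141, -0.0, 3.008]
wrist_force: [0.2, -0.3, -0.9]
finger_gap: 42.3
finger_force: 0.0
loose
top px 154 236 n 60 rect [496.  433.7] [24.4 19. ] 71.2 mean [496.1 431.4  33.6] zmed 33.8
seated
top px 306 206 n 210 rect [577.1  18. ] [62.2 25. ] -5.9 mean [576.7  17.7  46.9] zmed 47.1
top px 325 207 n 209 rect [572.7 -34. ] [62.2 25. ] -5.9 mean [572.  -33.9  47.2] zmed 47.4
top px 344 210 n 210 rect [567.  -85.4] [61.9 25.4] -5.8 mean [566.3 -85.2  47. ] zmed 47.4
top px 243 197 n 47 rect [596.8 183.4] [19.  18.2] -66.0 mean [596.3 183.1  77.3] zmed 77.4
top px 367 209 n 46 rect [ 562.3 -143.5] [18.6 16.6] 90.0 mean [ 562.5 -143.6   77.6] zmed 77.8
top px 317 261 n 1637 rect [428.6  -9.1] [385.8  40. ] 84.8 mean [428.5 -10.2   9.4] zmed 9.4
loose
scene px 402 124 n 115 rect [470.6 441.8] [70.9 28.4] -12.6 mean [476.6 439.4  35.8] zmed 36.6
scene px 381 128 n 113 rect [441.8 366.1] [63.8 27.4] -7.8 mean [444.6 364.3  36.2] zmed 36.7
seated
scene px 329 198 n 145 rect [576.5  20.9] [64.2 25.7] -5.9 mean [578.4  19.4  48.1] zmed 48.7
scene px 315 205 n 149 rect [572.2 -30.9] [64.5 26.4] -5.0 mean [573.9 -32.5  48.3] zmed 48.6
scene px 301 212 n 152 rect [566.9 -83.1] [64.  25.4] -5.4 mean [568.9 -84.   48.1] zmed 48.7
scene px 373 170 n 30 rect [596.8 185. ] [16.9 15.9] 68.9 mean [597.6 184.6  78.6] zmed 78.8
scene px 284 216 n 34 rect [ 562.6 -141. ] [19.4 17. ] -75.8 mean [ 564.3 -142.1   78.1] zmed 78.1
scene px 294 180 n 1029 rect [424.8  -4.6] [393.3  52.6] 84.7 mean [428.9 -11.4  11. ] zmed 11.1
```

```bash
python3 -m handwheel '-.04 .3 0 0 .55;0 0 -1 0 .55;0 0 -1 0 .55;0 0 -.7 0 .55;0 0 -.25 0 .55;0 0 -.1 0 .55;0 0 0 0 .55;0 0 0 0 .9;0 0 0 0 .9;0 0 0 0 .9;0 0 0 0 .9;0 0 0 0 .9'
python3 -m handwheel '0 0 .5 0 .9;0 0 .9 0 .9;0 0 .9 0 .9;0 0 .8 0 .9;.4 -.82 0 .18 .9;.4 -.82 0 .18 .9;.4 -.82 0 0 .9;.4 -.82 0 0 .9;.4 -.82 0 0 .9;.4 -.82 0 0 .9;.4 -.82 0 0 .9;.4 -.82 0 0 .9'
python3 -m handwheel '.33 -.77 0 0 .9;0 0 0 0 .9;0 0 -1 0 .9;0 0 -.9 0 .9;0 0 -.5 0 .9;0 0 0 0 .9;0 0 0 0 .9;0 0 0 0 .9'
```

```text
clock: 19.33
eef_pos: [444.3, 366.8, 13.7]
eef_rot: [3.14, 0.002, 3.007]
wrist_force: [-1.5, 0.2, 7.8]
finger_gap: 23.7
finger_force: 25.0
clock: 20.33
eef_pos: [572.0, 102.1, 136.6]
eef_rot: [3.142, 0.0, 3.038]
wrist_force: [0.8, 0.3, -2.4]
finger_gap: 23.8
finger_force: 25.0
clock: 21.0
eef_pos: [585.7, 73.3, 42.2]
eef_rot: [3.141, 0.002, 3.038]
wrist_force: [-0.1, 0.0, -2.9]
finger_gap: 23.6
finger_force: 25.0
```

```bash
python3 -m handwheel '-.02 -.02 -.25 0 .9;0 0 -.12 0 .9;0 0 -.04 0 .9;0 0 0 0 .9;0 0 0 0 .9;0 0 0 0 .9'
```

```text
clock: 21.5
eef_pos: [584.6, 72.2, 25.4]
eef_rot: [3.141, 0.002, 3.038]
wrist_force: [-4.8, -0.9, 10.9]
finger_gap: 24.0
finger_force: 25.0
```

```bash
python3 -m handwheel '0 0 0 0 .55;0 0 0 0 .55;0 0 0 0 .55;0 0 .5 0 .55;0 0 1 0 .55;0 0 1 0 .55;0 .6 .3 0 .55;-.3 1 0 -.66 .55;-.3 1 0 -.66 .55;-.3 1 0 0 .55;-.3 1 0 0 .55;-.3 1 0 0 .55'
python3 -m handwheel '-.3 1 0 0 .55;-.3 1 0 0 .55;-.3 1 0 0 .55;-.3 .6 0 0 .55;0 0 0 0 .55;0 0 0 0 .55'
python3 look.py | egrep -v 'post|bar'
```

```text
clock: 22.5
eef_pos: [523.3, 297.6, 135.9]
eef_rot: [3.141, 0.0, 2.923]
wrist_force: [1.0, -0.4, 0.6]
finger_gap: 42.0
finger_force: 0.0
clock: 23.0
eef_pos: [475.3, 440.6, 135.4]
eef_rot: [-3.141, -0.0, 2.925]
wrist_force: [0.6, -0.3, -0.2]
finger_gap: 42.5
finger_force: 0.0
loose
top px 152 244 n 206 rect [474. 437.] [61.9 22.5] -12.4 mean [473.8 436.1  34.1] zmed 34.9
seated
top px 287 204 n 209 rect [582.3  69.1] [61.9 24.9] -6.9 mean [581.8  68.6  46.8] zmed 47.4
top px 306 206 n 207 rect [577.2  18.2] [62.2 25.1] -5.9 mean [576.6  17.9  46.7] zmed 47.0
top px 325 207 n 212 rect [572.6 -33.9] [62.8 25.1] -5.9 mean [572.  -34.   47.2] zmed 47.3
top px 344 210 n 209 rect [568.3 -85.6] [64.8 25. ] -5.9 mean [566.3 -85.1  47. ] zmed 47.4
top px 243 197 n 49 rect [596.3 183.8] [18.8 18.4] -40.1 mean [596.1 183.1  76.7] zmed 77.0
top px 367 209 n 45 rect [ 562.4 -144.1] [18.8 15.8] -86.4 mean [ 562.6 -143.9   77. ] zmed 77.4
top px 316 261 n 1649 rect [428.6  -9.3] [386.1  40. ] 84.8 mean [428.5  -9.6   9.4] zmed 9.4
clip top 420 209 192 [ 575.2 -302.6] [99.3 23.9] -26.0
clip top 434 
[... 231 characters left out ...]
7] zmed 48.4
scene px 329 198 n 148 rect [576.5  21.1] [63.1 25.5] -3.7 mean [578.8  19.6  48. ] zmed 48.6
scene px 315 205 n 148 rect [574.9 -31. ] [66.7 24.7] -5.1 mean [574.3 -32.3  48. ] zmed 48.9
scene px 301 212 n 149 rect [566.7 -83.4] [64.2 25.9] -5.1 mean [568.1 -83.9  48.1] zmed 48.7
scene px 373 170 n 29 rect [597.8 186. ] [17.8 16.2] 16.0 mean [597.4 184.8  78.7] zmed 78.6
scene px 284 216 n 34 rect [ 563.6 -141.8] [21.8 15.2] -34.5 mean [ 564.9 -142.4   79.1] zmed 79.0
scene px 293 181 n 1053 rect [427.9  -6. ] [387.6  63.2] 84.5 mean [429.2 -15.3  11.1] zmed 11.3
clip scene 210 230 129 [ 422.3 -330.4] [100.7  23.7] 12.1
clip scene 244 258 129 [ 572.3 -298.8] [102.   22.7] -23.9
```

```bash
python3 -m handwheel '0 0 -1 0 .55;0 0 -1 0 .55;0 0 -.7 0 .55;0 0 -.3 0 .55;0 0 -.1 0 .55;0 0 0 0 .55;0 0 0 0 .9;0 0 0 0 .9;0 0 0 0 .9;0 0 0 0 .9;0 0 0 0 .9'
python3 -m handwheel '0 0 .5 0 .9;0 0 .9 0 .9;0 0 .9 0 .9;0 0 .8 0 .9;.32 -.88 0 .66 .9;.32 -.88 0 .66 .9;.32 -.88 0 0 .9;.32 -.88 0 0 .9;.32 -.88 0 0 .9;.32 -.88 0 0 .9;.32 -.88 0 0 .9;.32 -.88 0 0 .9'
python3 -m handwheel '.3 -.87 0 0 .9;0 0 0 0 .9;0 0 -1 0 .9;0 0 -.9 0 .9;0 0 -.5 0 .9;0 0 0 0 .9;0 0 0 0 .9;0 0 0 0 .9'
```

```text
clock: 24.02
eef_pos: [477.0, 440.4, 13.8]
eef_rot: [3.139, 0.002, 2.923]
wrist_force: [-0.1, 1.9, 7.2]
finger_gap: 24.2
finger_force: 25.0
clock: 25.02
eef_pos: [578.8, 156.1, 136.2]
eef_rot: [-3.142, 0.0, 3.038]
wrist_force: [-0.3, 1.2, -2.5]
finger_gap: 23.9
finger_force: 25.0
clock: 25.68
eef_pos: [591.6, 123.4, 41.8]
eef_rot: [3.141, 0.002, 3.038]
wrist_force: [0.1, -0.1, -0.3]
finger_gap: 24.0
finger_force: 25.0
```

```bash
python3 -m handwheel '-.02 .02 -.25 0 .9;0 0 -.12 0 .9;0 0 -.04 0 .9;0 0 0 0 .9;0 0 0 0 .9;0 0 0 0 .9'
```

```text
clock: 26.18
eef_pos: [591.1, 124.2, 25.5]
eef_rot: [3.141, 0.004, 3.038]
wrist_force: [-1.4, -0.4, 9.6]
finger_gap: 24.0
finger_force: 25.0
```

```bash
python3 -m handwheel '0 0 0 0 .55;0 0 0 0 .55;0 0 0 0 .55;0 0 .5 0 .55;0 0 1 0 .55;0 0 1 0 .55;-.3 1 .3 -1 .3;-.3 1 0 -1 .3;-.3 1 0 -1 .3;-.3 0 0 -1 .3;0 0 0 -1 .3;0 0 0 -1 .3'
python3 - <<'E'
from h import *
for n in('top','scene'):
    im,d=shot(n)
    blobs(n,im,d,38,60,(500,650,-125,165),60)
    blobs(n,im,d,42,60,(370,480,-80,80),10)
    blobs(n,im,d,5,18,(340,490,-230,190),150)
E
```

```text
clock: 27.18
eef_pos: [541.6, 243.0, 135.0]
eef_rot: [-3.141, -0.0, 2.512]
wrist_force: [0.3, -1.1, 0.4]
finger_gap: 66.0
finger_force: 0.0
top px 268 202 n 210 rect [587.7 121.3] [62.5 24.8] -6.1 mean [586.9 120.6  46.9] zmed 47.1
top px 287 204 n 205 rect [582.9  69. ] [63.  24.7] -7.0 mean [582.1  68.7  47. ] zmed 47.2
top px 306 206 n 209 rect [577.4  18.1] [61.6 25. ] -5.8 mean [576.7  17.8  47. ] zmed 47.1
top px 325 207 n 211 rect [572.5 -33.9] [61.3 25.1] -5.9 mean [572.1 -34.1  47. ] zmed 47.3
top px 344 209 n 211 rect [566.6 -85.3] [62.3 25.2] -6.1 mean [566.5 -85.2  46.9] zmed 47.3
top px 316 261 n 180 rect [428.7  -9.3] [88.7 13.8] 84.8 mean [428.7  -9.3  48.9] zmed 48.8
top px 317 261 n 1648 rect [428.6  -9.5] [386.4  40. ] 84.8 mean [428.5 -10.1   9.5] zmed 9.4
scene px 356 184 n 144 rect [583.3 124.7] [74.7 26.7] -8.5 mean [588.6 122.4  48. ] zmed 48.7
scene px 343 191 n 145 rect [581.   71.9] [63.9 26.2] -7.3 mean [584.   70.3  47.9] zmed 48.4
scene px 329 198 n 149 rect [577.8  20.6] [64.3 26.7] -4.4 mean [579.1  19.5  48.3] zmed 48.9
scene px 315 205 n 148 rect [571.8 -31.6] [61.5 26. ] -4.6 mean [573.7 -32.5  48.2] zmed 48.5
scene px 301 212 n 150 rect [563.6 -82.4] [68.2 24.9] -6.7 mean [568.1 -83.8  48.1] zmed 48.9
scene px 295 172 n 125 rect [427.   -7.3] [88.3 18.1] 84.1 mean [428.9  -8.1  49.6] zmed 50.0
scene px 293 180 n 1052 rect [421.9  -6. ] [391.7  65.1] 83.4 mean [429.1 -12.7  10.9] zmed 11.0
```

```bash
python3 -m handwheel '-.23 -.52 0 -1 .4;-.23 -.52 0 -1 .4;-.23 -.52 0 -1 .4;-.23 -.52 0 -1 .4;-.23 -.52 0 -1 .4;-.23 -.52 0 -1 .4;-.23 -.52 0 -1 .4;-.23 -.52 0 -1 .4;-.23 -.52 0 -1 .4;-.23 -.52 0 -1 .4;-.23 -.52 0 -1 .4;-.26 -.52 0 -.82 .4'
python3 -m handwheel '0 0 0 0 .4;0 0 -1 0 .4;0 0 -1 0 .4;0 0 -.5 0 .4;0 0 -.3 0 .4;0 0 0 0 .4;0 0 0 0 .4'
```

```text
clock: 28.28
eef_pos: [430.3, -8.6, 135.0]
eef_rot: [3.141, -0.0, 1.482]
wrist_force: [0.2, -0.6, 1.0]
finger_gap: 56.2
finger_force: 0.0
clock: 28.87
eef_pos: [430.9, -7.3, 23.0]
eef_rot: [-3.141, -0.0, 1.486]
wrist_force: [-0.3, 0.1, 0.7]
finger_gap: 56.5
finger_force: 0.0
```

```bash
python3 -m handwheel '0 0 0 0 1;0 0 0 0 1;0 0 0 0 1;0 0 0 0 1;0 0 0 0 1;0 0 0 0 1' 45
python3 -m handwheel '0 0 .3 0 1;0 0 .6 0 1;0 0 .8 0 1;0 0 .8 0 1;0 0 .5 0 1;0 0 0 0 1;0 0 0 0 1'
```

```text
clock: 29.37
eef_pos: [430.9, -7.5, 23.2]
eef_rot: [3.141, 0.0, 1.483]
wrist_force: [-0.1, -0.2, 0.4]
finger_gap: 19.9
finger_force: 0.0
clock: 29.95
eef_pos: [430.7, -7.5, 142.7]
eef_rot: [3.141, 0.0, 1.483]
wrist_force: [-0.1, -0.4, -3.5]
finger_gap: 13.3
finger_force: 45.0
```

```bash
python3 -m handwheel '.4 .08 0 0 1;.5 .09 0 0 1;.6 .12 0 0 1;.6 .12 0 -.14 1;.6 .12 0 0 1;.5 .1 0 0 1;.4 .08 0 0 1;.17 .02 0 0 1;0 0 0 0 1;0 0 -.4 0 1;0 0 0 0 1;0 0 0 0 1'
cat > bar.py <<'E'
from h import *
import sys
lo,hi=map(float,sys.argv[1:3])
for n in('top','scene'):
    im,d=shot(n,n+sys.argv[3])
    blobs(n,im,d,lo,hi,(500,660,-220,250),40)
E
python3 bar.py 80 125 2.png
python3 - <<'E'
from h import *
a=cv2.imread('pics/top2.png')[140:260,210:400];b=cv2.imread('pics/scene2.png')[110:260,220:420]
f=lambda x,w:cv2.resize(x,(w,int(w*x.shape[0]/x.shape[1])))
a=f(a,400);b=f(b,400);cv2.imwrite('pics/p2.png',np.vstack([a,b]))
E
```

```text
clock: 30.95
eef_pos: [580.3, 21.5, 125.9]
eef_rot: [-3.139, 0.0, 1.471]
wrist_force: [0.2, -0.3, -3.0]
finger_gap: 13.4
finger_force: 45.0
top px 246 196 n 391 rect [594.6 172.7] [79.3 40.5] 84.5 mean [593.8 169.9 102.1] zmed 102.7
top px 279 199 n 43 rect [587.   85.9] [16.2 15.8] -0.3 mean [587.   85.7 103.2] zmed 102.9
top px 351 206 n 719 rect [ 566.3 -105.9] [132.8  40.6] 83.9 mean [ 566.6 -100.5  103.1] zmed 103.3
scene px 325 191 n 1175 rect [578.9  22.9] [386.8  44.1] 84.2 mean [581.    2.5 104.9] zmed 105.4
```

View pics/p2.png

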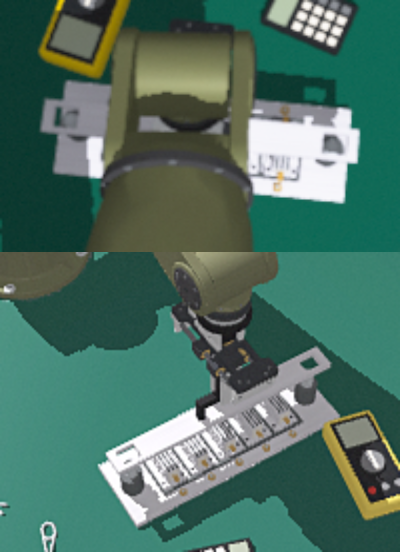

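The top view shows the bar's slots at (68,115) and (335,148), right over the posts. The scene view agrees.

```bash
python3 -m handwheel '0 0 -.3 0 1;0 0 -.3 0 1;0 0 -.2 0 1;0 0 -.1 0 1;0 0 -.1 0 1;0 0 0 0 1;0 0 0 0 1;0 0 0 0 1'
python3 bar.py 52 76 3.png
```

```text
clock: 31.72
eef_pos: [581.8, 21.7, 87.3]
eef_rot: [3.141, -0.0, 1.471]
wrist_force: [-0.2, 0.1, -3.8]
finger_gap: 13.3
finger_force: 45.0
top px 249 198 n 397 rect [596.2 171.6] [82.1 40.7] 83.9 mean [595.1 169.8  64.2] zmed 64.3
top px 350 208 n 691 rect [ 567.9 -105.3] [134.5  40.6] 84.5 mean [ 568.2 -100.8   64.6] zmed 64.7
scene px 324 199 n 1124 rect [579.1  23.6] [387.5  53.1] 82.9 mean [582.3   0.   65.6] zmed 66.1
```

```bash
python3 -m handwheel '-.03 0 -.06 0 1;0 0 -.05 0 1;0 0 -.03 0 1;0 0 0 0 1;0 0 0 0 1'
```

```text
clock: 32.23
eef_pos: [580.4, 21.7, 82.1]
eef_rot: [3.141, 0.0, 1.471]
wrist_force: [-5.2, 0.0, 6.1]
finger_gap: 13.5
finger_force: 45.0
```

```bash
python3 -m handwheel '0 0 0 0 .6;0 0 0 0 .6;0 0 0 0 .6;0 0 0 0 .6;0 0 0 0 .6;0 0 .5 0 .6;0 0 1 0 .6;0 0 .8 0 .6;-.8 -.5 0 0 .6;-.8 -.9 0 0 .6;-.8 -.9 0 0 .6;0 -.9 0 0 .6'
python3 bar.py 47 90 4.png
python3 look.py | grep clip
```

```text
clock: 33.23
eef_pos: [489.5, -96.7, 173.5]
eef_rot: [-3.141, -0.0, 1.472]
wrist_force: [0.8, 1.5, 0.3]
finger_gap: 37.7
finger_force: 0.0
top px 282 203 n 1442 rect [582.9  77.6] [271.1  59.7] 85.0 mean [583.6  82.5  58.7] zmed 59.1
scene px 327 197 n 1497 rect [577.3  23.7] [386.6  63.2] 84.6 mean [581.5  11.7  60.9] zmed 60.8
clip top 420 209 191 [ 575.2 -302.6] [99.3 23.9] -26.0
clip top 434 263 199 [ 426.3 -331.4] [100.   24.8] 14.6
clip scene 210 230 130 [ 422.3 -330.4] [100.7  23.7] 12.1
clip scene 244 258 131 [ 572.7 -297.6] [101.8  23.5] -22.3
```

```bash
cat > clip.py <<'E'
from h import *
def clips():
  for n in('top','scene'):
    im,d=shot(n);P=cloud(n,d)
    w=(im.min(2)>85)&(np.ptp(im,2)<60)&(P[...,2]<20)&(P[...,1]<-220)&(P[...,1]>-400)&(P[...,0]>250)&(P[...,0]<680)
    for c in comps(w,60):
        v,u=np.nonzero(c);q=np.array([world(n,a,b,2.5) for a,b in zip(u,v)])[:,:2]
        # straight leg = right hand (-y) border: lowest cross value per slice along heading, refined
        h=np.radians(rect(q)[2]); 
        for _ in range(4):
            e=np.array([np.cos(h),np.sin(h)]);f=np.array([-e[1],e[0]]);s=q@e;t=q@f
            b=np.arange(s.min()+12,s.max()-2,3.5);xs=[];ys=[]
            for a in b:
                k=(s>=a)&(s<a+3.5)
                if k.any(): i=np.argmin(np.where(k,t,1e9));xs.append(s[i]);ys.append(t[i])
            h+=np.arctan(np.polyfit(xs,ys,1)[0])
        leg=np.mean(ys); g=(s.min()+s.max())/2+17-51   # middle of extents is x=-17
        k=abs(s-g)<6; mid=(t[k].min()+t[k].max())/2
        print(n,'heading',round(np.degrees(h),1),'len',round(np.ptp(s),1),'coil width',round(np.ptp(t[k]),1),'grip',np.round(g*e+mid*f,1))
clips()
E
python3 clip.py
```

```text
top heading -21.4 len 101.5 coil width 23.7 grip [ 545.6 -288.1]
top heading 14.8 len 100.7 coil width 24.8 grip [ 393.  -340.1]
scene heading 14.7 len 100.1 coil width 23.2 grip [ 388.7 -337.2]
scene heading -22.2 len 101.8 coil width 22.3 grip [ 541.1 -285.2]
```

```bash
python3 -m handwheel '.14 -.4 0 -1 .52;.14 -.4 0 -1 .52;.14 -.4 0 -1 .52;.14 -.4 0 -1 .52;.14 -.4 0 -1 .52;.14 -.4 0 -1 .52;.14 -.4 0 -1 .52;.14 -.4 0 -1 .52;.14 -.4 0 -1 .52;.13 -.4 0 -1 .52;0 -.4 0 -1 .52;0 -.33 0 -1 .52'
python3 -m handwheel '0 0 0 -1 .52;0 0 0 -1 .52;0 0 0 -1 .52;0 0 0 -1 .52;0 0 -.5 -1 .52;0 0 -.5 -1 .52;0 0 -.5 -1 .52;0 0 -.5 -1 .52;0 0 -.5 -1 .52;0 0 -.5 -.22 .52;0 0 0 0 .52;0 0 0 0 .52'
```

```text
clock: 34.53
eef_pos: [549.5, -285.4, 172.8]
eef_rot: [-3.141, 0.0, 0.421]
wrist_force: [-0.3, 0.2, -0.5]
finger_gap: 45.2
finger_force: 0.0
clock: 35.53
eef_pos: [548.8, -284.6, 52.8]
eef_rot: [-3.141, 0.002, -0.378]
wrist_force: [0.5, -0.7, 1.2]
finger_gap: 45.2
finger_force: 0.0
```

```bash
python3 -m handwheel '-.1 -.03 -.5 0 .52;0 0 -.4 0 .52;0 0 -.2 0 .52;0 0 -.1 0 .52;0 0 0 0 .52;0 0 0 0 .52;0 0 0 0 .52'
```

```text
clock: 36.12
eef_pos: [545.3, -287.2, 6.6]
eef_rot: [3.141, -0.002, -0.381]
wrist_force: [-0.5, 0.3, 0.2]
finger_gap: 45.0
finger_force: 0.0
```

```bash
python3 - <<'E'
from h import *
a=shot('scene','s5.png')[0];cv2.imwrite('pics/s5c.png',cv2.resize(a[200:300,190:310],None,fx=5,fy=5,interpolation=cv2.INTER_CUBIC)[...,::-1])
E
```

```text
(no output)
```

View pics/s5c.png

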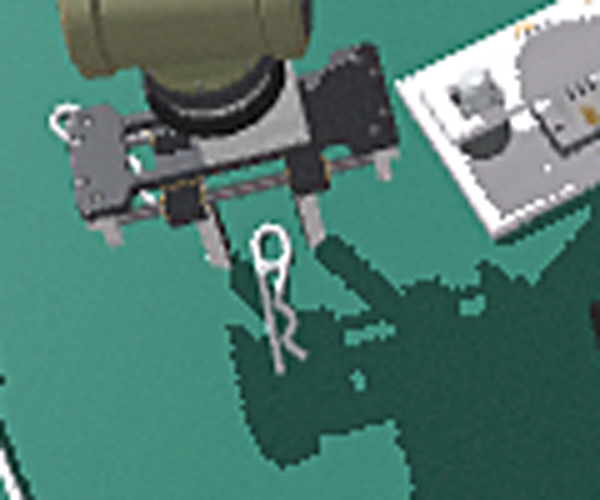

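The crop shows the coil at (270,250), centred between the fingertips at (220,262) and (318,243).

```bash
python3 -m handwheel '0 0 -.08 0 .52;0 0 -.04 0 .52;0 0 0 0 .52;0 0 0 0 .9;0 0 0 0 .9;0 0 0 0 .9;0 0 0 0 .9;0 0 0 0 .9' 35
python3 -m handwheel '0 0 .1 0 .9;0 0 .4 0 .9;0 0 .8 0 .9;0 0 .8 0 .9;0 0 .4 0 .9;0 0 0 0 .9;0 0 0 0 .9'
```

```text
clock: 36.83
eef_pos: [544.6, -286.9, 0.5]
eef_rot: [-3.142, 0.0, -0.381]
wrist_force: [-0.2, -0.0, 0.3]
finger_gap: 21.6
finger_force: 35.0
clock: 37.42
eef_pos: [544.8, -287.1, 101.2]
eef_rot: [3.141, -0.001, -0.381]
wrist_force: [-0.1, -0.0, -0.6]
finger_gap: 21.7
finger_force: 35.0
```

```bash
python3 -m handwheel '-.4 .6 0 .5 .9;-.4 .6 0 .5 .9;-.4 .6 0 .5 .9;-.4 .6 0 .5 .9;-.4 .6 0 .5 .9;-.4 .6 0 .5 .9;-.25 .58 0 .18 .9;0 0 0 0 .9;0 0 -.5 0 .9;0 0 -.44 0 .9;0 0 0 0 .9;0 0 0 0 .9'
python3 - <<'E'
from h import *
print(read_state()['eef_pos'])
a=shot('scene','s6.png')[0];b=shot('top','t6.png')[0]
f=lambda x:cv2.resize(x,None,fx=5,fy=5,interpolation=cv2.INTER_CUBIC)
cv2.imwrite('pics/s6c.png',np.hstack([f(a[170:260,225:305]),f(b[180:270,330:410])])[...,::-1])
E
```

```text
clock: 38.42
eef_pos: [437.9, -119.7, 62.0]
eef_rot: [-3.141, 0.003, -0.104]
wrist_force: [1.2, -0.4, -0.1]
finger_gap: 21.9
finger_force: 35.0
[ 437.94797527 -119.74412394   61.99822914]
```

View pics/s6c.png

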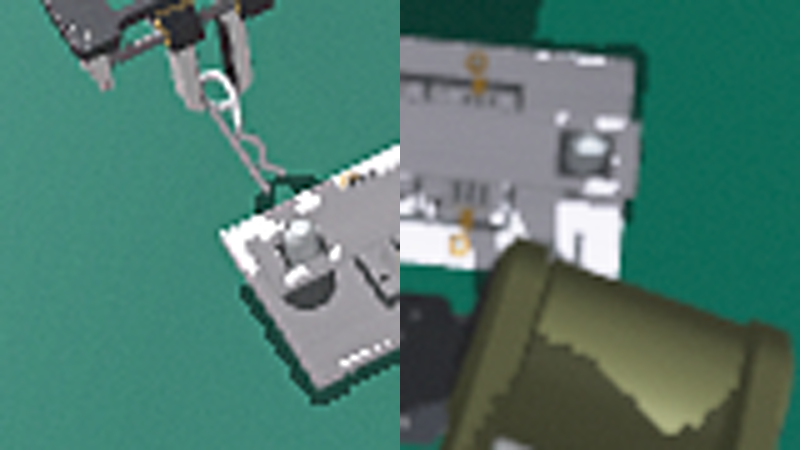

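```bash
cat > leg.py <<'E'
from h import *
import sys
# scene picture, crop box u0 v0 u1 v1, post xy (arm), plane z: straight leg border fitted, in post frame
f,u0,v0,u1,v1,px,py=sys.argv[1],*map(float,sys.argv[2:]); u0,v0,u1,v1=map(int,(u0,v0,u1,v1))
im=cv2.imread('pics/'+f).astype(int);e=np.array([.9947,-.1028]);fv=np.array([.1028,.9947])
# pixel rows: leg = first bright-and-grey pixel from the left, centre weighted by greyness over background
for v in range(v0,v1):
    r=im[v,u0:u1]; g=(r[:,2]-r[:,1]+80).clip(0)  # green cloth is low in red
    i=int(np.argmax(g>60)) if (g>60).any() else -1
    if i<0: continue
    k=slice(max(i-1,0),i+2);w=(g[k]-20).clip(0)
    u=u0+(np.arange(k.start,k.stop)*w).sum()/w.sum()
    q=world('scene',u,v,65.5)[:2]-[px,py];print(v,round(u,1),g[max(i-1,0):i+4],'along',round(q@e,1),'lat',round(q@fv,1))
E
python3 leg.py s6.png 262 190 290 209 563.2 -141.9
python3 - <<'E'
from h import *
im=cv2.imread('pics/s6.png').astype(int)
for u,v in((285.4,215.6),): print(world('scene',u,v,80))
E
```

```text
190 262.5 [92 87 85 86] along -129.9 lat -8.6
191 263.2 [57 93 90 91 65] along -125.3 lat -8.5
192 267.4 [18 90 68 35  9] along -114.7 lat 1.0
193 267.9 [53 90 38  0 46] along -110.5 lat 0.5
194 268.7 [55 92 12 14 80] along -105.8 lat 0.8
195 269.4 [ 3 97 67  0 91] along -101.2 lat 0.9
196 269.8 [54 93 33 88 60] along -97.0 lat 0.3
197 271.2 [50 85 86 87 89] along -91.3 lat 2.2
198 271.5 [ 1 91 89  4 24] along -87.5 lat 1.1
199 271.9 [50 92 35  0  3] along -83.5 lat 0.3
200 272.9 [51 92 39  0 16] along -78.4 lat 1.3
201 273.5 [ 0 93 93  0 15] along -74.1 lat 1.1
202 273.9 [50 95 37 34 90] along -70.1 lat 0.3
203 275.1 [49 87 59 68 90] along -64.8 lat 1.7
204 275.5 [ 2 92 90  1 28] along -60.9 lat 1.0
205 275.9 [49 92 38  0  0] along -56.9 lat 0.3
206 277.1 [53 93 61 31 42] along -51.7 lat 1.5
207 277.6 [ 0 70 93 47  0] along -47.6 lat 1.2
208 277.9 [56 71 41  1  2] along -43.9 lat 0.1
[ 564.80895859 -139.32866838   80.        ]
```

The scene crop shows the straight leg running from (205,105) to its tip at (265,188), pointing at the post at (302,228). The leg lies within about 1 mm of the post's line.

```bash
python3 -m handwheel '.0 0 .04 0 .9;0 0 0 0 .9;.25 -.026 0 0 .9;.25 -.026 0 0 .9;.2 -.02 0 0 .9;.1 -.01 0 0 .9;0 0 0 0 .9;0 0 0 0 .9'
python3 -m handwheel '.08 -.008 0 0 .9;.08 -.008 0 0 .9;0 0 0 0 .9;0 0 0 0 .9'
```

```text
clock: 39.18
eef_pos: [470.4, -123.0, 64.5]
eef_rot: [-3.142, 0.0, -0.103]
wrist_force: [-0.2, 0.3, -0.0]
finger_gap: 21.8
finger_force: 35.0
clock: 39.52
eef_pos: [477.0, -123.7, 64.5]
eef_rot: [-3.142, 0.0, -0.103]
wrist_force: [-0.2, -1.8, -0.7]
finger_gap: 21.7
finger_force: 35.0
```

```bash
python3 -m handwheel '.1 -.025 0 0 .9;.1 -.01 0 0 .9;.1 -.01 0 0 .9;0 0 0 0 .9;0 0 0 0 .9'
```

```text
clock: 39.93
eef_pos: [489.2, -125.4, 64.4]
eef_rot: [-3.141, 0.0, -0.103]
wrist_force: [0.4, 1.2, 0.3]
finger_gap: 21.7
finger_force: 35.0
```

```bash
python3 -m handwheel '.1 -.01 0 0 .9;.1 -.01 0 0 .9;.1 -.01 0 0 .9;0 0 0 0 .9;0 0 0 0 .9'
python3 -m handwheel '.1 -.01 0 0 .9;.1 -.01 0 0 .9;0 0 0 0 .9;0 0 0 0 .9'
```

```text
clock: 40.35
eef_pos: [501.4, -126.6, 64.6]
eef_rot: [-3.142, -0.001, -0.103]
wrist_force: [1.8, 1.9, 0.4]
finger_gap: 21.4
finger_force: 35.0
clock: 40.68
eef_pos: [509.5, -127.7, 64.7]
eef_rot: [3.141, -0.001, -0.103]
wrist_force: [2.2, 1.4, -0.2]
finger_gap: 21.5
finger_force: 35.0
```

```bash
python3 -m handwheel '.05 -.005 0 0 .9;.05 -.005 0 0 .9;0 0 0 0 .9;0 0 0 0 .9'
python3 - <<'E'
from h import *
a=shot('scene','s7.png')[0]
f=lambda x:cv2.resize(x,None,fx=7,fy=7,interpolation=cv2.INTER_CUBIC)
cv2.imwrite('pics/s7c.png',f(a[170:250,245:335])[...,::-1])
E
```

```text
clock: 41.02
eef_pos: [513.0, -128.0, 64.5]
eef_rot: [3.141, 0.0, -0.103]
wrist_force: [0.2, 0.6, -0.3]
finger_gap: 21.7
finger_force: 35.0
```

View pics/s7c.png

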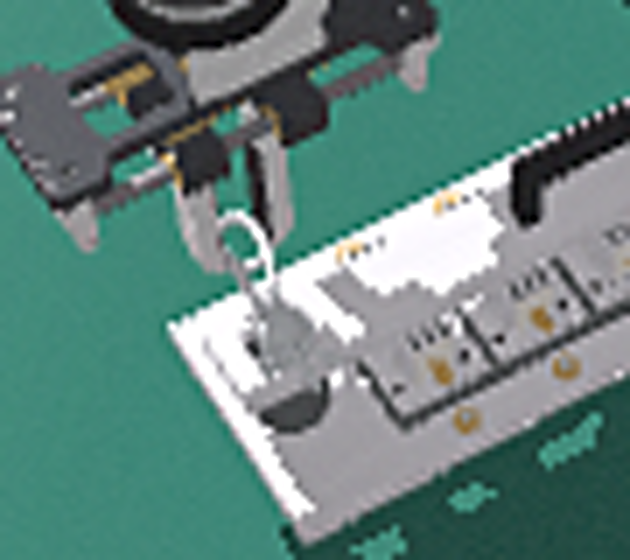

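The scene crop shows the coil at (245,240), still between the fingers, just in front of the post at (285,335). The push rose and fell back to zero at the home position.

```bash
python3 -m handwheel '0 0 0 0 .55;0 0 0 0 .55;0 0 0 0 .55;0 0 0 0 .55;0 0 .5 0 .55;0 0 1 0 .55;0 0 1 0 .55;-.6 -.6 .3 0 .55;-.6 -.8 0 0 .55;-.6 -.8 0 0 .55;-.6 -.8 0 0 .55;0 0 0 0 .55'
python3 - <<'E'
from h import *
print(read_state()['eef_pos'])
a=shot('scene','s8.png')[0];b=shot('top','t8.png')[0]
f=lambda x:cv2.resize(x,None,fx=6,fy=6,interpolation=cv2.INTER_CUBIC)
cv2.imwrite('pics/s8c.png',np.hstack([f(a[175:245,255:320]),f(b[185:255,335:400])])[...,::-1])
E
```

```text
clock: 42.07
eef_pos: [413.8, -251.9, 176.8]
eef_rot: [3.141, 0.0, -0.108]
wrist_force: [0.1, 0.4, 1.0]
finger_gap: 42.1
finger_force: 0.0
[ 413.8224098  -251.90079361  176.7600643 ]
```

View pics/s8c.png

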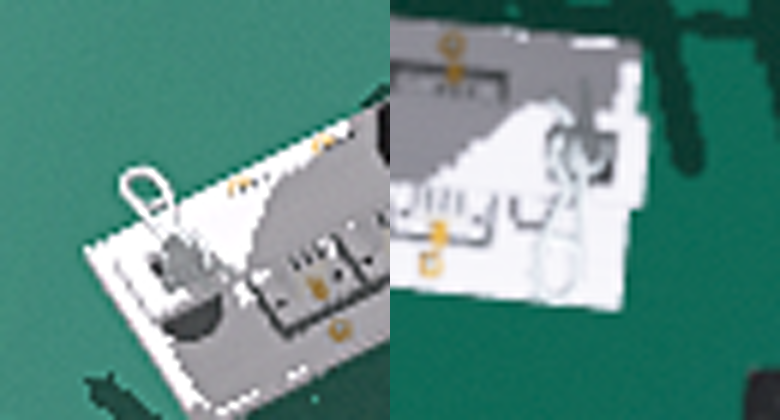

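```bash
python3 clip.py
```

```text
scene heading 14.9 len 100.0 coil width 23.3 grip [ 388.7 -337.2]
```

In the top crop the straight leg comes out beyond the post at (580,95). The coil is in front at (560,270) and the sprung leg wraps the shank at (560,150), so clip A is home.

```bash
python3 -m handwheel '-.14 -.5 0 .9 .52;-.2 -.8 0 .9 .52;-.2 -.84 0 .9 .52;0 0 0 .9 .52;0 0 0 .6 .52;0 0 -1 0 .52;0 0 -1 0 .52;0 0 -1 0 .52;0 0 -.7 0 .52;0 0 -.3 0 .52;0 0 0 0 .52;0 0 0 0 .52'
python3 -m handwheel '0 0 0 0 .52;0 0 -.15 0 .52;0 0 0 0 .52;0 0 0 0 .52'
```

```text
clock: 43.27
eef_pos: [396.3, -333.3, 17.4]
eef_rot: [3.141, -0.0, 0.264]
wrist_force: [0.3, 0.1, -0.9]
finger_gap: 44.7
finger_force: 0.0
clock: 43.6
eef_pos: [395.6, -333.7, 11.1]
eef_rot: [3.141, -0.0, 0.263]
wrist_force: [-0.4, 0.1, -0.3]
finger_gap: 45.3
finger_force: 0.0
```

```bash
python3 -m handwheel '-.08 -.09 0 0 .52;0 0 -.16 0 .52;0 0 -.08 0 .52;0 0 0 0 .52;0 0 0 0 .52'
```

```text
clock: 44.02
eef_pos: [392.1, -337.0, 0.6]
eef_rot: [-3.141, 0.0, 0.263]
wrist_force: [0.0, 0.5, -0.4]
finger_gap: 45.4
finger_force: 0.0
```

```bash
python3 -m handwheel '0 0 0 0 .9;0 0 0 0 .9;0 0 0 0 .9;0 0 0 0 .9;0 0 0 0 .9;0 0 .1 0 .9;0 0 .4 0 .9;0 0 .9 0 .9;0 0 .9 0 .9;0 0 .5 0 .9;0 0 0 0 .9' 35
python3 -m handwheel '.1 .5 0 -.42 .9;.15 .8 0 -.42 .9;.15 .8 0 -.42 .9;.15 .8 0 -.42 .9;.15 .8 0 -.42 .9;.15 .8 0 -.42 .9;.15 .8 0 -.42 .9;.15 .8 0 -.42 .9;.15 .8 0 -.42 .9;.15 .8 0 -.42 .9;.15 .8 0 0 .9;.15 .8 0 0 .9'
python3 -m handwheel '.15 .8 0 0 .9;.15 .8 0 0 .9;.05 .8 0 0 .9;0 .8 0 0 .9;0 .8 0 0 .9;0 .4 0 0 .9;0 0 -.5 0 .9;0 0 -.6 0 .9;0 0 0 0 .9;0 0 0 0 .9;0 0 0 0 .9'
```

```text
clock: 44.93
eef_pos: [393.6, -338.4, 117.7]
eef_rot: [3.135, -0.004, 0.263]
wrist_force: [1.1, -1.5, -0.5]
finger_gap: 21.5
finger_force: 35.0
clock: 45.93
eef_pos: [461.8, 36.5, 112.4]
eef_rot: [3.142, 0.001, -0.104]
wrist_force: [1.1, -0.9, 0.2]
finger_gap: 21.6
finger_force: 35.0
clock: 46.85
eef_pos: [476.5, 210.8, 69.7]
eef_rot: [-3.141, -0.0, -0.104]
wrist_force: [0.4, 0.4, 0.1]
finger_gap: 21.9
finger_force: 35.0
```

```bash
python3 -m handwheel '0 -.08 -.07 0 .9;0 0 -.07 0 .9;0 0 0 0 .9;0 0 0 0 .9;0 0 0 0 .9'
python3 - <<'E'
from h import *
a=shot('scene','s9.png')[0]
cv2.imwrite('pics/s9c.png',cv2.resize(a[130:200,320:400],None,fx=7,fy=7,interpolation=cv2.INTER_CUBIC)[...,::-1])
E
```

```text
clock: 47.27
eef_pos: [476.3, 207.7, 63.6]
eef_rot: [-3.141, -0.0, -0.103]
wrist_force: [-0.7, 0.2, -0.3]
finger_gap: 21.9
finger_force: 35.0
```

View pics/s9c.png

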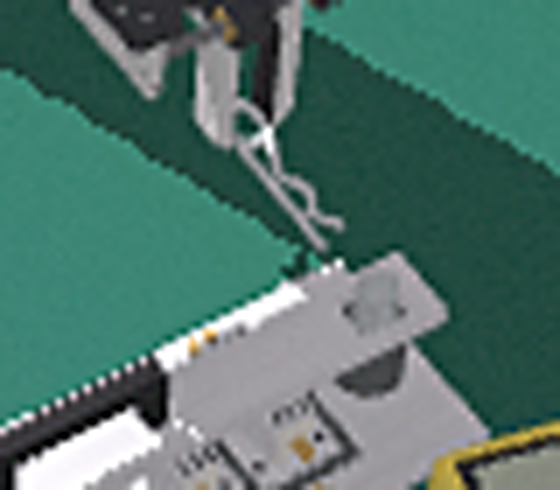

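The crop shows the leg level, with its tip at (322,247), pointing at the shank at (375,295).

```bash
python3 -m handwheel '.2 -.02 0.01 0 .9;.25 -.026 0 0 .9;.2 -.02 0 0 .9;.1 -.01 0 0 .9;0 0 0 0 .9;0 0 0 0 .9;0 0 0 0 .9'
python3 -m handwheel '.06 -.006 0 0 .9;.06 -.006 0 0 .9;0 0 0 0 .9;0 0 0 0 .9'
```

```text
clock: 47.9
eef_pos: [505.9, 204.6, 63.6]
eef_rot: [3.141, 0.0, -0.103]
wrist_force: [-0.6, 0.5, 0.2]
finger_gap: 21.5
finger_force: 35.0
clock: 48.23
eef_pos: [511.2, 204.2, 63.8]
eef_rot: [-3.141, -0.0, -0.103]
wrist_force: [0.2, 0.2, -1.2]
finger_gap: 21.8
finger_force: 34.9
```

```bash
python3 -m handwheel '.1 -.012 0 0 .9;.1 -.01 0 0 .9;.1 -.01 0 0 .9;0 0 0 0 .9;0 0 0 0 .9'
python3 -m handwheel '.1 -.01 0 0 .9;.1 -.01 0 0 .9;.1 -.01 0 0 .9;0 0 0 0 .9;0 0 0 0 .9'
python3 -m handwheel '.1 -.01 0 0 .9;.1 -.01 0 0 .9;0 0 0 0 .9;0 0 0 0 .9'
```

```text
clock: 48.65
eef_pos: [523.3, 202.9, 63.7]
eef_rot: [-3.141, -0.0, -0.103]
wrist_force: [0.5, 2.4, -0.2]
finger_gap: 21.6
finger_force: 35.0
clock: 49.07
eef_pos: [535.6, 201.8, 64.0]
eef_rot: [-3.141, -0.001, -0.103]
wrist_force: [1.9, 2.8, -0.4]
finger_gap: 21.9
finger_force: 35.0
clock: 49.4
eef_pos: [543.8, 200.6, 63.9]
eef_rot: [-3.141, -0.002, -0.104]
wrist_force: [4.8, 0.4, -1.4]
finger_gap: 21.6
finger_force: 34.9
```

```bash
python3 -m handwheel '.05 -.005 0 0 .9;.04 -.004 0 0 .9;0 0 0 0 .9;0 0 0 0 .9'
```

```text
clock: 49.73
eef_pos: [546.6, 200.5, 63.7]
eef_rot: [3.142, 0.0, -0.103]
wrist_force: [1.0, 2.2, -0.7]
finger_gap: 21.8
finger_force: 35.0
```

Near zero again at home. Release, retreat and check everything.

```bash
python3 -m handwheel '.02 0 0 0 .9;0 0 0 0 .9;0 0 0 0 .55;0 0 0 0 .55;0 0 0 0 .55;0 0 0 0 .55;0 0 .5 0 .55;0 0 1 0 .55;0 0 1 0 .55;-.6 .6 .3 0 .55;-.6 .8 0 0 .55;-.6 .8 0 0 .55'
python3 -m handwheel '-.6 .8 0 0 .55;-.6 .8 0 0 .55;0 .8 0 0 .55;0 0 0 0 .55;0 0 0 0 .55'
python3 - <<'E'
from h import *
a,da=shot('scene','s10.png');b,db=shot('top','t10.png')
f=lambda x:cv2.resize(x,(400,int(400*x.shape[0]/x.shape[1])),interpolation=cv2.INTER_CUBIC)
f=lambda x,w:cv2.resize(x,(w,int(w*x.shape[0]/x.shape[1])),interpolation=cv2.INTER_CUBIC)
cv2.imwrite('pics/s10c.png',np.vstack([f(a[140:260,250:410],450),f(b[165:245,225:390],450)])[...,::-1])
for n,im,d in(('scene',a,da),('top',b,db)): blobs(n,im,d,52,68,(500,660,-220,250),40)
E
```

```text
clock: 50.73
eef_pos: [474.9, 289.1, 177.0]
eef_rot: [-3.14, -0.002, -0.105]
wrist_force: [0.2, 0.6, -0.0]
finger_gap: 42.2
finger_force: 0.0
clock: 51.15
eef_pos: [426.8, 385.5, 175.5]
eef_rot: [3.141, 0.0, -0.101]
wrist_force: [0.7, 0.4, 0.4]
finger_gap: 42.6
finger_force: 0.0
scene px 324 198 n 1194 rect [562.4  15. ] [366.6  83.7] 82.5 mean [578.1   1.8  60.8] zmed 61.0
top px 305 206 n 1938 rect [559.5  22.4] [386.3  87.5] 84.4 mean [574.7  20.   59.4] zmed 59.4
```

View pics/s10c.png

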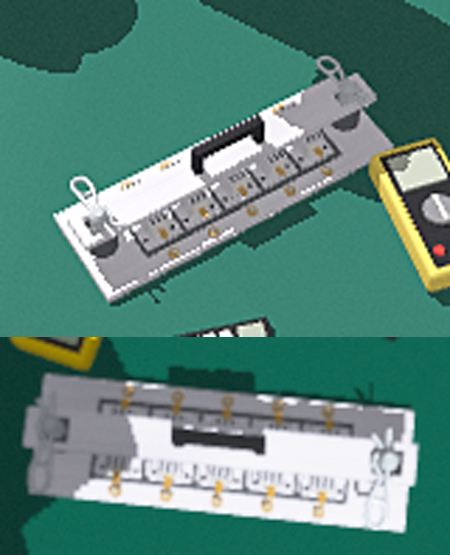

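The bar lies flat on both shoulders over five resistors, with a clip at each post. The left clip needs a closer look.

```bash
python3 - <<'E'
from h import *
a=cv2.imread('pics/t10.png')
f=lambda x:cv2.resize(cv2.convertScaleAbs(x,alpha=1.0),None,fx=9,fy=9,interpolation=cv2.INTER_CUBIC)
cv2.imwrite('pics/t10c.png',np.hstack([cv2.convertScaleAbs(f(a[175:240,226:268]),alpha=1.4),f(a[185:250,346:388])]))
E
```

```text
(no output)
```

View pics/t10c.png

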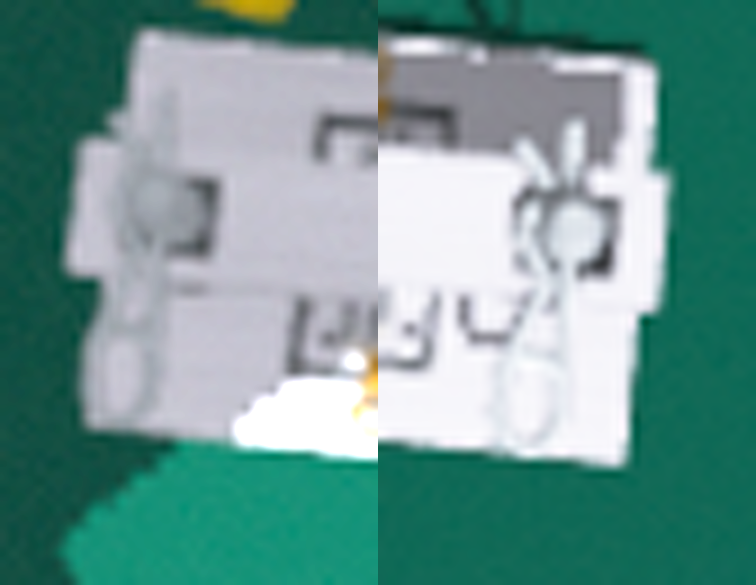

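In the crop both straight legs come out beyond their posts, at (168,95) and (575,125). The flared tips sit round the left of each shank and the coils are in front, so both clips are home.

```bash
python3 -c "
from cell import *
print(sign_off())"
```

```text
the job is handed in; nothing more can be done
None
```

The job is handed in: all five resistors are seated in their bays, the bar rests on both shoulders, and a clip is pushed home in each post, with the meter, screwdriver and calculator left alone; the hand-in gave no verdict.

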